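Snap the food box lid shut all round

TASK

The lid of the food box lies on the box but its blue rim is still up on all four sides. With the fingertips, press the rim down one side after another, all the way round, until all four sections have clicked shut and stay down. Do not pick up, tip or push away the box, and leave the things around it where they stand.

Things in the scene. Friction and masses are not known exactly. Their poses are not given: they have to be found in the camera images.
- food_box: Clear food box, pepper slices inside, lid with blue rim; 140 mm along its x, 190 along its y, 68 high with the lid shut; 0.6 to 1 kg, loose on the worktop. Origin: centre of the underside, z up. The lid's middle is a clear fixed panel, 88 x 138 mm, top at 65 mm. Round it four stiff blue rim sections, 26 mm deep, hinged at their inner edge; front and back ones 190 mm long, left and right 86 mm.
- rim_front_pad (a point): Centre of the small white pad (10 x 30 mm) on top of the front rim section, along the long side on the box's -x side (nearest the robot): the place to press. At mid-length, 16 mm out from the hinge line, 10 mm in from the outer edge. About 73 mm above the worktop while up, 68 mm when shut. Its own -x axis points outward from the box.
- rim_front (a joint): Hinge of the front rim section: 0 = sprung fully up (outer edge about 8 mm high of shut), 0.32 rad = snapped shut, level. It snaps: let go before about 0.18 rad it springs back up; past that it pulls itself shut and stays. About 7 N straight down on the white pad pushes it over; pressing at the hinge line does not.
- rim_back_pad (a point): Centre of the small white pad (10 x 30 mm) on top of the back rim section, along the long side on the box's +x side (farthest from the robot): the place to press. At mid-length, 16 mm out from the hinge line, 10 mm in from the outer edge. About 73 mm above the worktop while up, 68 mm when shut. Its own -x axis points outward from the box.
- rim_back (a joint): Hinge of the back rim section: 0 = sprung fully up (outer edge about 8 mm high of shut), 0.32 rad = snapped shut, level. It snaps: let go before about 0.18 rad it springs back up; past that it pulls itself shut and stays. About 7 N straight down on the white pad pushes it over; pressing at the hinge line does not.
- rim_right_pad (a point): Centre of the small white pad (10 x 30 mm) on top of the right rim section, along the short side on the box's -y side (to the robot's right): the place to press. At mid-length, 16 mm out from the hinge line, 10 mm in from the outer edge. About 73 mm above the worktop while up, 68 mm when shut. Its own -x axis points outward from the box.
- rim_right (a joint): Hinge of the right rim section: 0 = sprung fully up (outer edge about 8 mm high of shut), 0.32 rad = snapped shut, level. It snaps: let go before about 0.18 rad it springs back up; past that it pulls itself shut and stays. About 7 N straight down on the white pad pushes it over; pressing at the hinge line does not.
- rim_left_pad (a point): Centre of the small white pad (10 x 30 mm) on top of the left rim section, along the short side on the box's +y side (to the robot's left): the place to press. At mid-length, 16 mm out from the hinge line, 10 mm in from the outer edge. About 73 mm above the worktop while up, 68 mm when shut. Its own -x axis points outward from the box.
- rim_left (a joint): Hinge of the left rim section: 0 = sprung fully up (outer edge about 8 mm high of shut), 0.32 rad = snapped shut, level. It snaps: let go before about 0.18 rad it springs back up; past that it pulls itself shut and stays. About 7 N straight down on the white pad pushes it over; pressing at the hinge line does not.
- garlic: Bystander: a pale garlic bulb, 56 mm wide and high. Origin at the centre of its underside.
- tomato_tin: Bystander: a low round green food tin, 75 mm wide, 58 mm high. Origin at the centre of its underside.
- salt_shaker: Bystander: a salt shaker with grey cap, 44 mm wide, 90 mm high. Origin at the centre of its underside.
- red_pepper: Bystander: a red pepper, about 91 mm wide, 103 mm high. Origin at the centre of its underside.
- green_pepper: Bystander: a green pepper, about 85 mm wide and high. Origin at the centre of its underside.
- mug: Bystander: a white spotted mug, 82 mm wide (114 mm with its handle), 91 mm high. Origin at the centre of its underside.
- spice_jar: Bystander: a spice jar with a red cap, 45 mm wide, 106 mm high. Origin at the centre of its underside.

How it is judged:
By the outcome, as a careful person would: the job done as asked, in the order asked, and still so for the second after the job is handed in, with the robot touching nothing.
It also fails if it takes over 48 s, if anything falls off the work surface, if the arm or the gripper's body presses on something with over 40 N, if the wrist force passes 120 N, or if a joint passes its speed limit or range.

ROBOT

A 6-joint arm with a two-finger parallel gripper is mounted at the origin on a cart in front of the work surface, level with it; the furniture and walls round the work are solid. World frame = base frame: x ahead of the robot, y to its left, z up, the work surface at z = 0. Lengths are in mm, angles in rad, forces in N, time in s.
With the tool pointing down it reaches from about 325 to 775 mm from the base axis. Payload 5.5 kg.
Tool frame: the origin (TCP) lies midway between the tips of the shut fingers; the grasp point (between the pads) lies 19 mm behind it; x points along the fingers, y is the direction in which the jaws open and shut, and the axes are right-handed (so a half turn about x gives the same grasp; the last joint's range is limited). The gripper opens to 88 mm and grips with 3 to 60 N. Pads are 20 mm wide; open, the fingers measure 115 mm over their backs; the gripper's body (75 mm by 178 mm) begins 61 mm behind the grasp point.
Start: joints at [1.202, 0.091, 1.231, -0, 1.82, -0.057], TCP at [184.068, 571.083, 222.631] pointing down, gripper open.
Joint ranges: [-2.87, 2.87], [-0.86, 2.18], [0.17, 2.46], [-1.51, 4.65], [0.06, 2.69], [-2.65, 2.65]. Speed limits (rad/s): [2.57, 2.57, 3.01, 3.14, 3.14, 3.14].

INTERFACE

Orientations are given as a unit quaternion [w, x, y, z].
In Python, from workcell import manip, get_image, get_calibration gives the robot as it stands. The module is installed in compiled form; this text tells all that it offers.
- The arm moves only by the tool play_rows, never from a script. Its argument "plan" is a list of rows, each a list of 3 entries, a list of its own where there are three numbers: the closure in counts, from 0 (fully open) to 255 (shut), then the shift along the tool's x, y, z in cm, then the turn, a rotation vector about the tool's x, y, z in units of 8 degrees (1.0 is 8 degrees). A call has 1 to 10 rows; each row shifts and turns the pose as measured when the row begins, along the tool's axes as they then stand; what a row does not reach is not made up. A row lasts 1/10 s, in which the tool goes at most 50 mm and 8.59 degrees, less where a joint would pass 70% of its speed; a pose out of reach is approached as far as the arm can. A call with a gripper value outside its range is refused whole. The fingers move at their own pace and stop on an object; the grip force is fixed at half the most. Time passes only in rows, so rows that do not move let the fingers close. It gives the time, the measured TCP pose, the force and the opening at its end, in the units of the state.
- manip.get_state(): the state, without advancing time (a new reading comes with each control period).
- get_image(name): name is "scene" or "top" or "wrist"; returns the picture (400x640x3 uint8, red, green, blue); there is no depth.
- get_calibration(name): a dict with "intrinsics" (3x3 intrinsics, pixels), "origin" and "rotation" of the camera in the world. Camera axes: x right, y up, looking along -z (the intrinsics and any distortion apply to the point x, -y, -z); pixel columns grow to the right and rows downward; lengths in mm; the calibration is good to about 2 mm. The wrist camera is an equidistant fisheye: a pixel r from the principal point sees the ray r / f radians off the axis. A picture is of the moment at which its call begins: read the wrist's pose just before it. get_calibration takes no time and is no camera call; for the wrist camera it gives the pose at the moment of the call.
- manip.sign_off(): hands the job in, once; it reports no verdict.
The state is a dict: "time": time; "joints": joint angles; "joint_velocities": joint speeds; "joint_efforts": joint torques, N m; "position": TCP position; "orientation": TCP orientation; "force": force on the tool from outside, world axes, zero at the start; "moment": the same for the moment, N m; "gripper_width": opening from 0.0 (shut) to 1.0 (fully open).
Only numpy, scipy, OpenCV 4.12 (cv2) and the standard library are available. Lean on these libraries where they do the work, as an engineer would, in place of code of your own. Each camera call takes 0.05 s, during which the arm holds its last target.

## Working session

There is one attempt and no reset: what is moved stays moved. The work goes in short steps, Python scripts to look and compute and a tool call to move; the robot and the scene stay as the last step left them, time stands still between calls to the robot, and variables do not carry over. Pictures are saved under pics/ and viewed, and the job is handed in when it is done.

Besides the shell and the picture viewer there is one more tool, called after "Request:" as name([rows], argument=value, ...), one row to a line, values as JSON. play_rows: Moves the arm, as the interface text tells. Its arguments: {"type":"object","properties":{"plan":{"type":"array","items":{"type":"array"}}},"required":["plan"]}

```bash
mkdir -p pics
python3 - <<'E'
from workcell import manip,get_image,get_calibration
import cv2
s=manip.get_state()
print({k:s[k] for k in('time','position','orientation','force','gripper_width')})
for n in('top','scene','wrist'):
    c=get_calibration(n);print(n,c)
    cv2.imwrite(f'pics/{n}0.png',get_image(n)[:,:,::-1])
E
```

```text
{'time': 0.0, 'position': array([183.98699211, 570.79013296, 221.50608272]), 'orientation': array([ 0.69840002,  0.10912954,  0.69865922, -0.11046917]), 'force': array([-0.87536721, -0.13792364, -0.12423072]), 'gripper_width': 0.9994789281262337}
top {'intrinsics': array([[437.49429093,   0.        , 313.05332147],
       [  0.        , 437.49429093, 197.09907249],
       [  0.        ,   0.        ,   1.        ]]), 'origin': array([ 392.33173533,  -55.88158641, 1345.38297744]), 'rotation': array([-0.69881007, -0.05422482,  0.04375583,  0.7119056 ])}
scene {'intrinsics': array([[432.2913216 ,   0.        , 323.36054982],
       [  0.        , 432.2913216 , 190.7900744 ],
       [  0.        ,   0.        ,   1.        ]]), 'origin': array([-357.68765061, -623.86306548,  640.18383031]), 'rotation': array([ 0.73766303,  0.45661634, -0.25253856, -0.42846126])}
wrist {'intrinsics': array([[309.70691629,   0.        , 317.24107002],
       [  0.        , 309.70691629, 197.8980332 ],
       [  0.        ,   0.        ,   1.        ]]), 'origin': array([120.50305889, 589.94155745, 385.10568234]), 'rotation': array([ 0.80204705, -0.09982427, -0.07146553,  0.58450691])}
```

View pics/top0.png

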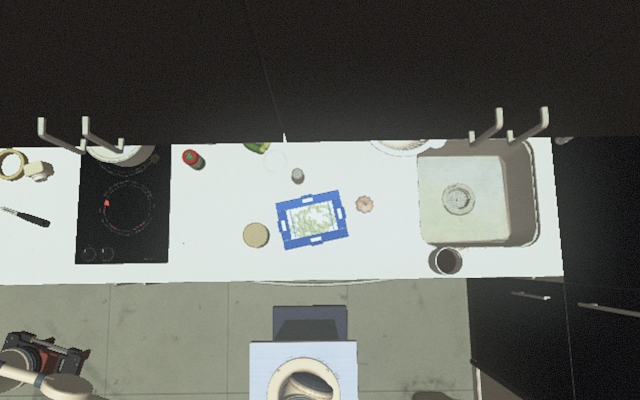

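View pics/scene0.png

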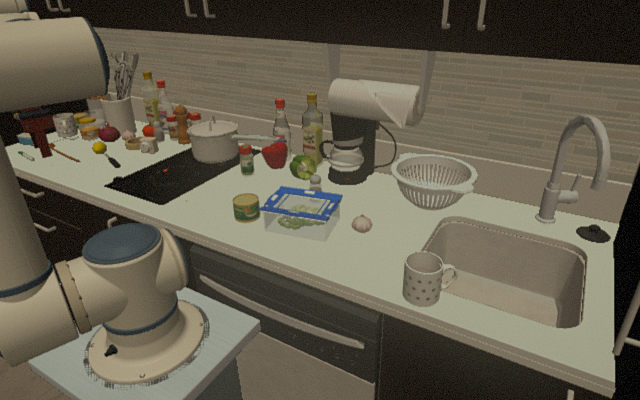

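View pics/wrist0.png

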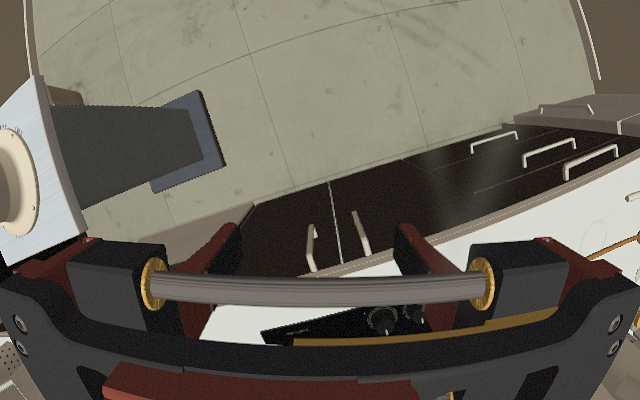

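The top view shows the blue-rimmed box around (312,220), with the tin at (256,235), the shaker at (297,176) and the garlic at (364,204). The white pads are visible on the rim. Next I'll measure them.

```bash
cat > h.py <<'E'
import numpy as np,cv2
from scipy.spatial.transform import Rotation as R
def ray(c,uv):
    K=c['intrinsics'];q=c['rotation']
    r=R.from_quat([q[1],q[2],q[3],q[0]])
    d=np.array([(uv[0]-K[0,2])/K[0,0],-(uv[1]-K[1,2])/K[1,1],-1.])
    return np.array(c['origin']),r.apply(d)
def onz(c,uv,z):
    o,d=ray(c,uv);return o+d*(z-o[2])/d[2]
def proj(c,p):
    K=c['intrinsics'];q=c['rotation'];r=R.from_quat([q[1],q[2],q[3],q[0]])
    v=r.inv().apply(np.array(p)-c['origin']);return K[0,0]*v[0]/-v[2]+K[0,2],K[1,1]*-v[1]/-v[2]+K[1,2]
E
python3 - <<'E'
from h import *
from workcell import get_calibration
im=cv2.imread('pics/top0.png');c=get_calibration('top')
cv2.imwrite('pics/top0c.png',cv2.resize(im[165:275,230:390],None,fx=5,fy=5,interpolation=cv2.INTER_CUBIC))
hsv=cv2.cvtColor(im,cv2.COLOR_BGR2HSV)
m=cv2.inRange(hsv,(105,120,60),(130,255,255));m[:165]=0;m[275:]=0;m[:,:230]=0;m[:,390:]=0
cs,hi=cv2.findContours(m,cv2.RETR_CCOMP,cv2.CHAIN_APPROX_NONE)
for k,q in enumerate(cs):
    a=cv2.contourArea(q)
    if a>6:
        rr=cv2.minAreaRect(q);M=cv2.moments(q);u=(M['m10']/M['m00'],M['m01']/M['m00'])
        z=72
        print(a,hi[0][k][3],rr,np.round(u,1),np.round(onz(c,u,z),1))
        if a>1500:
            print([np.round(onz(c,p,74)[:2],1) for p in cv2.boxPoints(rr)])
s=cv2.imread('pics/scene0.png');cv2.imwrite('pics/scene0c.png',cv2.resize(s[170:250,220:390],None,fx=4.5,fy=4.5,interpolation=cv2.INTER_CUBIC))
E
```

```text
443.0 -1 ((315.66961669921875, 239.27542114257812), (9.372135162353516, 63.8953742980957), 77.6609115600586) [315.5 238.6] [448.5 -43.5  72. ]
72.5 0 ((315.5, 238.5), (13.0, 7.0), 0.0) [315.7 238.7] [448.4 -44.2  72. ]
849.0 -1 ((310.14105224609375, 213.88133239746094), (38.659996032714844, 67.25727081298828), 77.82854461669922) [309.  209.3] [534.5 -25.9  72. ]
69.5 2 ((283.26922607421875, 225.3461456298828), (13.335897445678711, 6.6679487228393555), 78.69007110595703) [283.3 225.4] [488.8  49.7  72. ]
68.5 2 ((339.1470947265625, 213.08822631835938), (12.854387283325195, 6.5484619140625), 75.96376037597656) [339.2 213.1] [ 521.5 -114.    72. ]
66.5 2 ((307.0384521484375, 199.69232177734375), (6.471832275390625, 12.74754810333252), 78.69007110595703) [307.2 199.7] [563.  -21.1  72. ]
```

View pics/top0c.png

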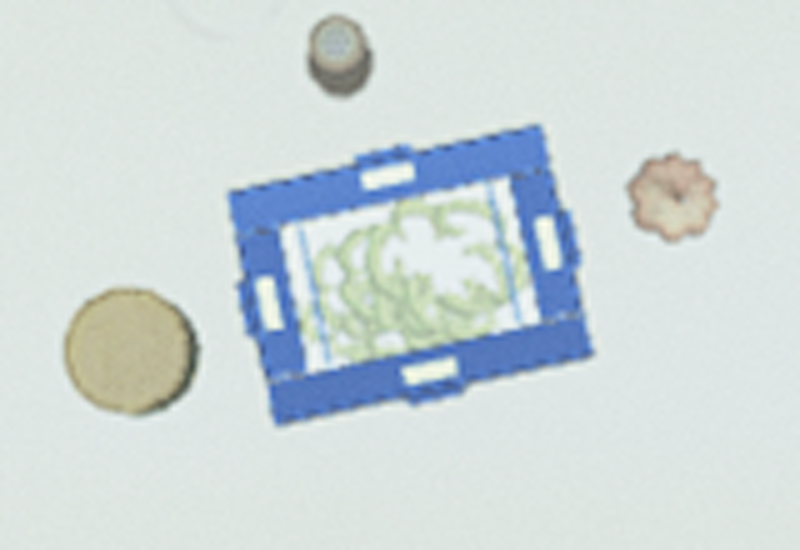

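View pics/scene0c.png

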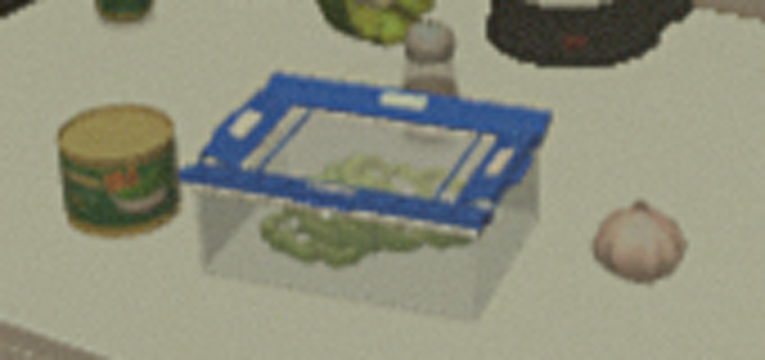

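```bash
cat >> h.py <<'E'
from workcell import manip
P=dict(front=(448.3,-44,73),left=(488.8,49.9,73),right=(521.5,-114.2,73),back=(563.1,-21.2,73))
YAW=np.radians(11.3)
def st():
    s=manip.get_state();q=s['orientation'];r=R.from_quat([q[1],q[2],q[3],q[0]])
    return s,r
def go(t):
    s,r=st();d=r.inv().apply(np.array(t)-s['position'])/10
    print('t',round(s['time'],2),'pos',np.round(s['position'],1),'F',np.round(s['force'],1),'w',round(s['gripper_width'],3));print('shift cm',np.round(d,2),'y axis',np.round(r.as_matrix()[:,1],3))
    m=[np.array([[0,sg*-np.sin(YAW),0],[0,sg*np.cos(YAW),0],[-1,0,0]]) for sg in(1,-1)]
    for M in m:
        M[:,2]=np.cross(M[:,0],M[:,1])
        print('turn',np.round(np.degrees((r.inv()*R.from_matrix(M)).as_rotvec())/8,2))
E
python3 -c "
from h import *
go((448.3,-44,150))"
```

```text
t 0.15 pos [184.  570.8 221.8] F [-0.2  0.3  1. ] w 1.001
shift cm [  7.25 -50.4   44.02] y axis [ 0.307  0.952 -0.002]
turn [-3.65 -0.    0.01]
turn [1.885e+01 1.000e-02 0.000e+00]
```

Request:
play_rows([
  [255,[0,0,0],[-1,0,0]],
  [255,[0,0,0],[-1,0,0]],
  [255,[0,0,0],[-1,0,0]],
  [255,[0,0,0],[-0.65,0,0]],
  [255,[0,0,0],[0,0,0]],
])

```text
time: 0.65
position: [183.7, 570.2, 219.3]
orientation: [0.702, -0.079, 0.704, 0.075]
force: [0.4, 0.1, -0.6]
gripper_width: 0.586
```

```bash
python3 -c "
from h import *
go((448.3,-44,150))"
```

```text
t 0.65 pos [183.7 570.2 219.3] F [ 0.4  0.1 -0.6] w 0.586
shift cm [  7.2  -65.65  12.61] y axis [-0.216  0.976 -0.005]
turn [ 0.14 -0.02  0.03]
turn [-22.36  -0.05  -0.04]
```

Request:
play_rows([
  [255,[0,-4,0.8],[0,0,0]],
  [255,[0,-4,0.8],[0,0,0]],
  [255,[0,-4,0.8],[0,0,0]],
  [255,[0,-4,0.8],[0,0,0]],
  [255,[0,-4,0.8],[0,0,0]],
  [255,[0,-4,0.8],[0,0,0]],
  [255,[0,-4,0.8],[0,0,0]],
  [255,[0,-4,0.8],[0,0,0]],
  [255,[0,-4,0.8],[0,0,0]],
  [255,[0,-4,0.8],[0,0,0]],
])

```text
time: 1.65
position: [345.8, 184.5, 216.7]
orientation: [0.702, -0.073, 0.705, 0.066]
force: [1.4, 0.2, 0.1]
gripper_width: 0.007
```

```bash
python3 -c "
from h import *
go((448.3,-44,120))"
```

```text
t 1.65 pos [345.8 184.5 216.7] F [1.4 0.2 0.1] w 0.007
shift cm [  9.87 -24.32   5.63] y axis [-0.196  0.981 -0.01 ]
turn [ 0.   -0.04  0.07]
turn [-22.5   -0.11  -0.07]
```

Request:
play_rows([
  [255,[0,-4,0.9],[0,0,0.07]],
  [255,[0,-4,0.9],[0,0,0]],
  [255,[0,-4,0.9],[0,0,0]],
  [255,[1,-4,0.9],[0,0,0]],
  [255,[2,-4,0.9],[0,0,0]],
  [255,[2.5,-4,0.9],[0,0,0]],
  [255,[2.5,-0.3,0],[0,0,0]],
  [255,[1,0,0],[0,0,0]],
  [255,[0,0,0],[0,0,0]],
])

```text
time: 2.55
position: [447.2, -59.2, 124.7]
orientation: [0.704, -0.058, 0.705, 0.058]
force: [-0.2, -0.1, -0.0]
gripper_width: 0.005
```

```bash
python3 -c "
from h import *
go((448.3,-44,80))"
```

```text
t 2.55 pos [447.2 -59.2 124.7] F [-0.2 -0.1 -0. ] w 0.005
shift cm [4.47 1.49 0.36] y axis [-0.163  0.987 -0.001]
turn [-0.24 -0.01  0.  ]
turn [2.226e+01 1.000e-02 1.000e-02]
```

Request:
play_rows([
  [255,[1.5,1.5,0.3],[-0.24,0,0]],
  [255,[1.5,0,0],[0,0,0]],
  [255,[0,0,0],[0,0,0]],
])

```text
time: 2.85
position: [448.6, -42.2, 96.9]
orientation: [0.705, -0.071, 0.702, 0.069]
force: [-0.5, -0.3, 0.2]
gripper_width: 0.009
```

```bash
python3 -c "
from h import *
go((448.3,-44,80))
from workcell import *
for n in('top','scene'):
    im=get_image(n)[:,:,::-1]
    im=im[165:275,230:390] if n=='top' else im[110:250,200:390]
    cv2.imwrite('pics/%s1.png'%n,cv2.resize(im,None,fx=4,fy=4,interpolation=cv2.INTER_CUBIC))
"
```

```text
t 2.85 pos [448.6 -42.2  96.9] F [-0.5 -0.3  0.2] w 0.009
shift cm [ 1.69 -0.17 -0.07] y axis [-0.197  0.98  -0.002]
turn [0.01 0.02 0.02]
turn [-2.249e+01 -2.000e-02  4.000e-02]
```

View pics/scene1.png

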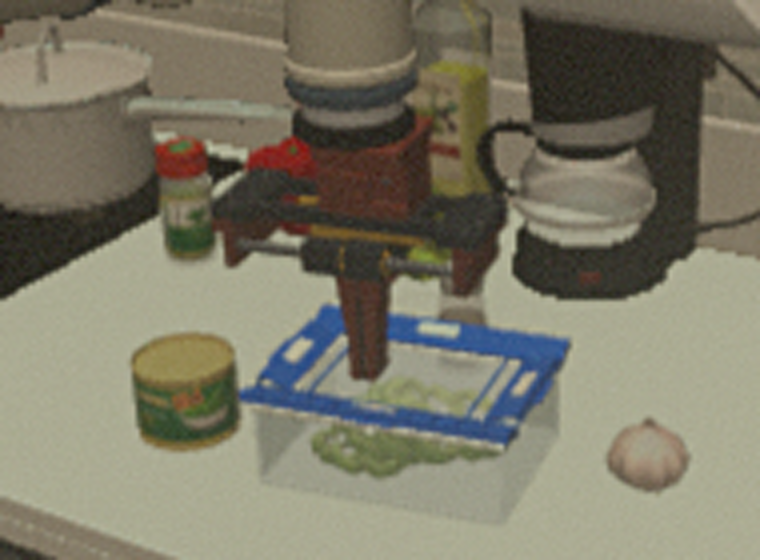

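View pics/top1.png

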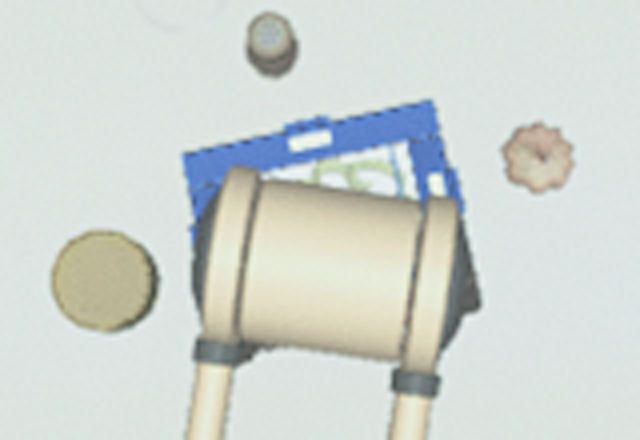

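The fingertip sits above the front section. I'll check it by projection in the scene view: the tip is at crop pixel (368,378), about full-image (292,204).

```bash
python3 -c "
from h import *
from workcell import *
c=get_calibration('scene')
print(proj(c,(448.6,-42.2,96.9)))
for k in P: print(k,np.round(proj(c,P[k]),1))
s=cv2.imread('pics/scene0.png')
hsv=cv2.cvtColor(s,cv2.COLOR_BGR2HSV)
m=cv2.inRange(hsv,(105,100,40),(130,255,255));m[:175]=0;m[250:]=0;m[:,:250]=0;m[:,350:]=0
cs,hi=cv2.findContours(m,cv2.RETR_CCOMP,cv2.CHAIN_APPROX_NONE)
for q,h in zip(cs,hi[0]):
    M=cv2.moments(q)
    if M['m00']>4: print(M['m00'],h[3],M['m10']/M['m00'],M['m01']/M['m00'])
"
```

```text
(np.float64(291.1082145135573), np.float64(203.91578376393633))
front [292.1 212.1]
left [272.4 197.8]
right [329.  206.3]
back [308.  192.6]
1565.5 -1 302.9512402853188 203.17087192590228
38.5 0 330.4242424242424 205.8095238095238
892.5 0 301.76806722689076 203.8457516339869
```

Tip and pad projections agree to about 2 mm, so I'll descend onto the front pad in small steps.

Request:
play_rows([
  [255,[1.2,-0.2,-0.1],[0,0,0]],
  [255,[0.6,0,0],[0,0,0]],
  [255,[0.2,0,0],[0,0,0]],
  [255,[0,0,0],[0,0,0]],
])

```text
time: 3.35
position: [450.1, -45.6, 79.6]
orientation: [0.707, -0.071, 0.7, 0.068]
force: [-0.7, 0.3, 0.5]
gripper_width: 0.004
```

Request:
play_rows([
  [255,[0.4,0,0],[0,0,0]],
  [255,[0.3,0,0],[0,0,0]],
])

```text
time: 3.55
position: [450.4, -46.0, 73.4]
orientation: [0.707, -0.071, 0.7, 0.068]
force: [-2.4, 1.3, 4.2]
gripper_width: 0.01
```

Request:
play_rows([
  [255,[0.3,0,-0.1],[0,0,0]],
  [255,[0.3,0,0],[0,0,0]],
])

```text
time: 3.75
position: [449.9, -46.2, 68.0]
orientation: [0.708, -0.071, 0.7, 0.068]
force: [-8.8, 1.2, 23.2]
gripper_width: 0.007
```

Request:
play_rows([
  [255,[-1,0,0],[0,0,0]],
  [255,[-3,0,0],[0,0,0]],
  [255,[0,0,0],[0,0.08,0.02]],
])

```text
time: 4.05
position: [449.1, -46.0, 108.6]
orientation: [0.704, -0.07, 0.704, 0.068]
force: [-0.3, -0.3, 0.2]
gripper_width: 0.004
```

```bash
cat > look.py <<'E'
from h import *
from workcell import *
import sys
im=get_image('scene')[:,:,::-1][150:250,230:390]
cv2.imwrite('pics/%s.png'%sys.argv[1],cv2.resize(im,None,fx=5,fy=5,interpolation=cv2.INTER_CUBIC))
for k in sys.argv[2:]:print(k);go((*P[k][:2],110))
E
python3 look.py s2 left
```

```text
left
t 4.1 pos [448.2 -45.8 106. ] F [-1.6 -0.6 -0. ] w 0.005
shift cm [-0.43  8.6   5.85] y axis [-0.195  0.981 -0.001]
turn [-0.01 -0.03  0.01]
turn [2.249e+01 1.000e-02 5.000e-02]
```

View pics/s2.png

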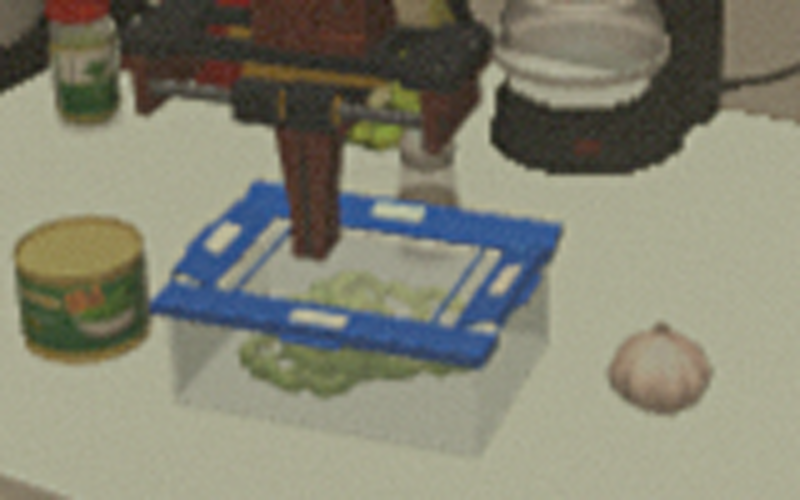

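The front section is down: its pad is now seen flat at crop (320,318), while the other three are still up. Left is next.

Request:
play_rows([
  [255,[0,4,2.7],[0,0,0]],
  [255,[0,4,2.7],[0,0,0]],
  [255,[0,0.6,0.4],[0,0,0]],
  [255,[0,0,0],[0,0,0]],
])

```text
time: 4.5
position: [489.0, 50.9, 101.9]
orientation: [0.701, -0.068, 0.707, 0.067]
force: [-0.6, 0.2, 0.6]
gripper_width: 0.004
```

```bash
python3 -c "
from h import *
go((*P['left'][:2],78))"
```

```text
t 4.5 pos [489.   50.9 101.9] F [-0.6  0.2  0.6] w 0.004
shift cm [ 2.39 -0.09 -0.02] y axis [-0.19   0.982 -0.001]
turn [-0.04 -0.06  0.01]
turn [2.246e+01 2.000e-02 9.000e-02]
```

Request:
play_rows([
  [255,[1.2,0,0],[0,-0.06,0]],
  [255,[0.9,0,0],[0,0,0]],
  [255,[0.3,0,0],[0,0,0]],
  [255,[0,0,0],[0,0,0]],
])

```text
time: 4.9
position: [487.5, 48.1, 74.1]
orientation: [0.704, -0.067, 0.704, 0.066]
force: [0.9, -0.1, 3.2]
gripper_width: 0.006
```

Request:
play_rows([
  [255,[0.4,0,0],[0,0,0]],
  [255,[0.2,0,0],[0,0,0]],
])

```text
time: 5.1
position: [487.8, 47.4, 69.2]
orientation: [0.704, -0.067, 0.704, 0.066]
force: [-0.1, 0.0, 0.8]
gripper_width: 0.005
```

Request:
play_rows([
  [255,[0.2,0.1,0],[0,0,0]],
  [255,[0.1,0,0],[0,0,0]],
])

```text
time: 5.3
position: [487.9, 47.4, 68.2]
orientation: [0.705, -0.067, 0.703, 0.065]
force: [-3.7, 1.8, 8.0]
gripper_width: 0.009
```

Request:
play_rows([
  [255,[-1,0,0],[0,0,0]],
  [255,[-3,0,0],[0,0,0]],
  [255,[0,0,0],[0,0,0]],
])

```text
time: 5.6
position: [487.3, 46.8, 109.7]
orientation: [0.705, -0.067, 0.704, 0.064]
force: [0.3, -0.5, 0.3]
gripper_width: 0.004
```

```bash
python3 look.py s3 back
```

```text
back
t 5.65 pos [486.3  46.8 107.2] F [0.1 0.2 1. ] w 0.001
shift cm [-0.27 -8.1   6.3 ] y axis [-0.185  0.983 -0.003]
turn [-0.08 -0.02  0.02]
turn [22.42  0.03  0.03]
```

View pics/s3.png

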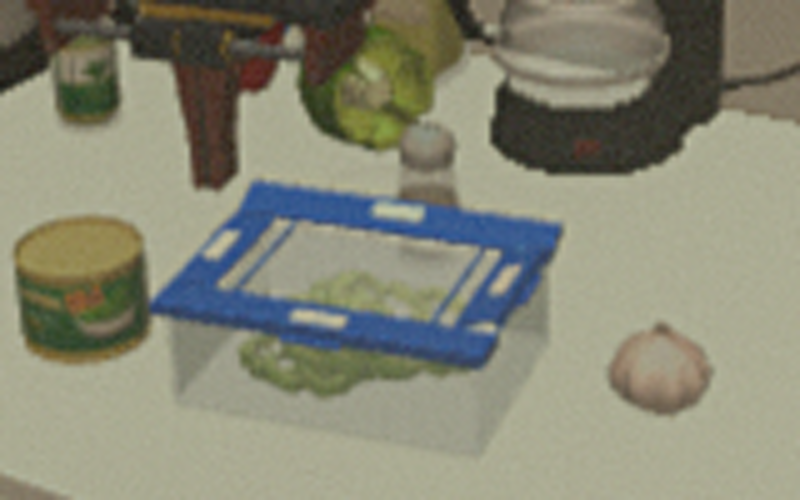

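The left section is shut too: the corner gap at (185,280) has closed. The box has not moved. Back is next.

Request:
play_rows([
  [255,[-0.3,-4,3.1],[-0.08,0,0]],
  [255,[-0.3,-4,3.1],[0,0,0]],
  [255,[0,-0.1,0.1],[0,0,0]],
  [255,[0,0,0],[0,0,0]],
])

```text
time: 6.05
position: [561.7, -21.2, 106.9]
orientation: [0.7, -0.071, 0.707, 0.07]
force: [-1.5, -0.3, 0.7]
gripper_width: 0.008
```

```bash
python3 -c "
from h import *
go((*P['back'][:2],78))
from workcell import *
c=get_calibration('top');print([onz(c,u,z) for u,z in(((297,173),90),((298,179),30))])
"
```

```text
t 6.05 pos [561.7 -21.2 106.9] F [-1.5 -0.3  0.7] w 0.008
shift cm [ 2.88 -0.03  0.17] y axis [-0.198  0.98  -0.001]
turn [ 0.01 -0.08  0.  ]
turn [-2.249e+01 -1.000e-02 -1.300e-01]
[array([639.73617871,   6.87510492,  90.        ]), array([632.84531242,   7.04841253,  30.        ])]
```

Request:
play_rows([
  [255,[1.5,0,0.1],[0,-0.08,0]],
  [255,[1.0,0,0.1],[0,0,0]],
  [255,[0.3,0,0],[0,0,0]],
  [255,[0,0,0],[0,0,0]],
])

```text
time: 6.45
position: [561.2, -19.2, 76.4]
orientation: [0.703, -0.071, 0.704, 0.071]
force: [-0.1, 0.2, -0.3]
gripper_width: 0.006
```

Request:
play_rows([
  [255,[0.4,0,0],[0,0,0]],
  [255,[0.2,0,0],[0,0,0]],
])

```text
time: 6.65
position: [562.3, -18.8, 72.8]
orientation: [0.704, -0.071, 0.703, 0.071]
force: [-0.6, -0.8, 2.1]
gripper_width: 0.004
```

Request:
play_rows([
  [255,[0.3,0,0.1],[0,0,0]],
  [255,[0.3,0,0],[0,0,0]],
])

```text
time: 6.85
position: [563.7, -18.5, 68.1]
orientation: [0.705, -0.072, 0.702, 0.07]
force: [-4.8, 1.1, 18.2]
gripper_width: 0.005
```

Request:
play_rows([
  [255,[0.2,0,0],[0,0,0]],
])

```text
time: 6.95
position: [563.8, -18.5, 68.1]
orientation: [0.705, -0.072, 0.702, 0.07]
force: [-6.9, -1.0, 16.8]
gripper_width: 0.003
```

Request:
play_rows([
  [255,[-1,0,0],[0,0,0]],
  [255,[-3,0,0],[0,0,0]],
  [255,[0,0,0],[0,0,0]],
])

```text
time: 7.25
position: [563.3, -18.2, 109.2]
orientation: [0.705, -0.072, 0.702, 0.071]
force: [0.5, 0.2, 0.5]
gripper_width: 0.006
```

```bash
python3 look.py s4 right
```

```text
right
t 7.3 pos [562.2 -18.1 106.3] F [-0.   0.4  0.2] w 0.005
shift cm [-0.36 -8.6  -5.91] y axis [-0.2    0.98  -0.001]
turn [ 0.03 -0.    0.  ]
turn [-2.247e+01 -1.000e-02 -0.000e+00]
```

View pics/s4.png

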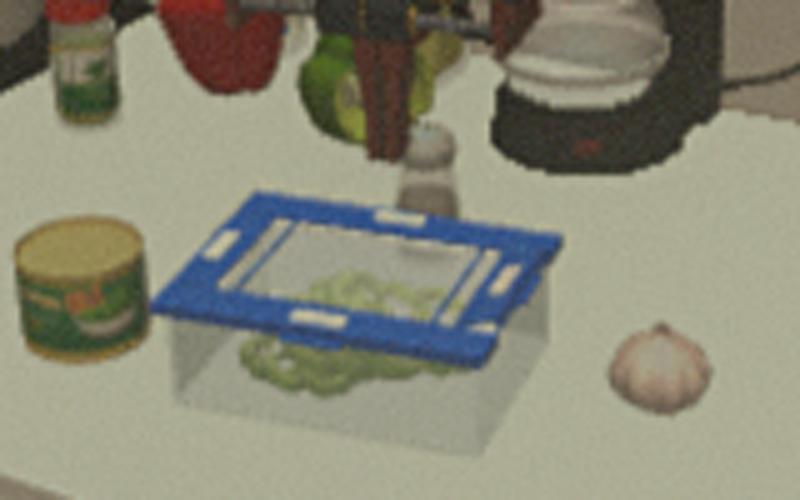

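The back section is down: its pad dropped from row 211 to 218, at (400,218). The right section at (505,280) is still up and comes next.

Request:
play_rows([
  [255,[-0.3,-4,-2.8],[0,0,0]],
  [255,[-0.3,-4,-2.8],[0,0,0]],
  [255,[0,-0.6,-0.2],[0,0,0]],
  [255,[0,0,0],[0,0,0]],
])

```text
time: 7.7
position: [520.6, -114.9, 107.7]
orientation: [0.702, -0.072, 0.705, 0.073]
force: [-0.3, 0.2, -0.2]
gripper_width: 0.008
```

```bash
python3 -c "
from h import *
go((*P['right'][:2],78))
"
```

```text
t 7.7 pos [ 520.6 -114.9  107.7] F [-0.3  0.2 -0.2] w 0.008
shift cm [2.97 0.04 0.12] y axis [-0.203  0.979  0.002]
turn [ 0.05 -0.03 -0.02]
turn [-22.45   0.03  -0.05]
```

Request:
play_rows([
  [255,[1.5,0,0.1],[0,0,0]],
  [255,[1.1,0,0],[0,0,0]],
  [255,[0.3,0,0],[0,0,0]],
  [255,[0,0,0],[0,0,0]],
])

```text
time: 8.1
position: [521.7, -111.5, 73.6]
orientation: [0.701, -0.072, 0.706, 0.075]
force: [-0.2, -2.4, 5.6]
gripper_width: 0.002
```

Request:
play_rows([
  [255,[0.4,0,0],[0,0,0]],
  [255,[0.3,0,0],[0,0,0]],
])

```text
time: 8.3
position: [522.7, -111.3, 68.2]
orientation: [0.701, -0.073, 0.705, 0.074]
force: [-1.7, -1.4, 11.1]
gripper_width: 0.002
```

Request:
play_rows([
  [255,[0.2,0,0],[0,0,0]],
  [255,[0.2,0,0],[0,0,0]],
])

```text
time: 8.5
position: [522.8, -111.3, 68.2]
orientation: [0.701, -0.074, 0.705, 0.074]
force: [-6.2, -0.6, 12.0]
gripper_width: 0.003
```

Lift off and retreat clear of the box, up and back toward the robot, so both cameras can see it.

Request:
play_rows([
  [255,[-1,0,0],[0,0,0]],
  [255,[-4,0,0],[0,0,0]],
  [255,[-4,0,0],[0,0,0]],
  [255,[-4,0,0],[0,0,0]],
  [255,[0,-4,-2],[0,0,0]],
  [255,[0,-4,-2],[0,0,0]],
  [255,[0,-4,-2],[0,0,0]],
  [255,[0,-4,-2],[0,0,0]],
  [255,[0,0,0],[0,0,0]],
])

```text
time: 9.4
position: [480.6, -284.8, 206.8]
orientation: [0.702, -0.078, 0.703, 0.078]
force: [-0.4, 1.2, -0.4]
gripper_width: 0.004
```

```bash
python3 look.py s5
python3 - <<'E'
from h import *
from workcell import *
im=get_image('top')[:,:,::-1];c=get_calibration('top')
cv2.imwrite('pics/top5.png',cv2.resize(im[165:275,230:390],None,fx=5,fy=5,interpolation=cv2.INTER_CUBIC))
hsv=cv2.cvtColor(im,cv2.COLOR_BGR2HSV)
m=cv2.inRange(hsv,(105,120,60),(130,255,255));m[:165]=0;m[275:]=0;m[:,:230]=0;m[:,390:]=0
cs,hi=cv2.findContours(m,cv2.RETR_CCOMP,cv2.CHAIN_APPROX_NONE)
for q,h in zip(cs,hi[0]):
    M=cv2.moments(q)
    if M['m00']>6:
        u=(M['m10']/M['m00'],M['m01']/M['m00']);print(M['m00'],h[3],np.round(onz(c,u,68),1))
E
```

```text
633.5 -1 [460.7 -14.7  68. ]
74.0 0 [446.8 -43.4  68. ]
70.5 0 [489.3  51.1  68. ]
603.0 -1 [548.6 -49.9  68. ]
69.5 3 [ 521.6 -115.3   68. ]
66.0 3 [564.2 -20.3  68. ]
```

View pics/s5.png

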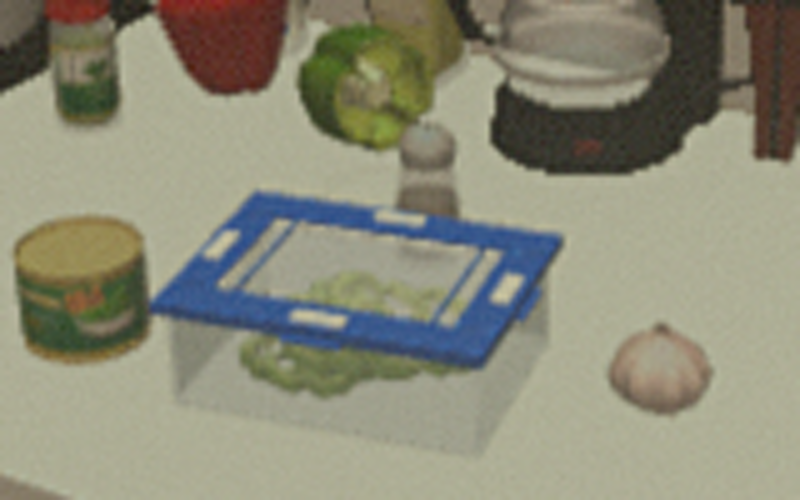

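View pics/top5.png

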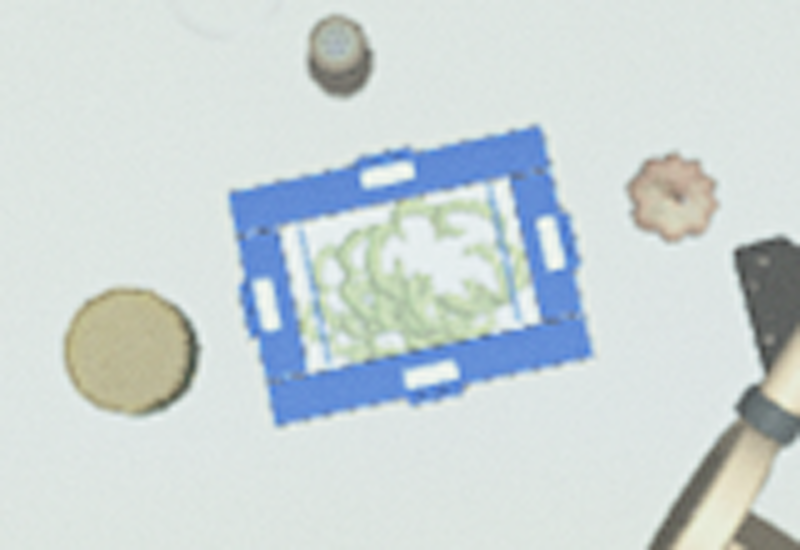

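Both views show all four sections level with the corners closed. At 68 mm height the pad spacings come out at about 120 and 170 mm, as they should for a shut lid. The bystanders near the box are where they were, so I'll hand in.

```bash
python3 -c "
from workcell import manip
print(manip.sign_off(), manip.get_state()['time'])"
```

```text
the job is handed in; nothing more can be done
the job is handed in; nothing more can be done
```

All four rim sections are pressed shut and the job is handed in, after about 9.5 s of robot time. I pressed the pads with the closed fingertips, going round front, left, back, right; the largest vertical press reading was about 23 N.

- **Lid:** The last top and scene pictures show all four sections level and the corner gaps closed. Measured at shut height (68 mm), the pad spacings are about 120 × 170 mm, as expected for a closed lid.
- **Surroundings:** The box and the nearby tin, shaker and garlic look unmoved. The peppers and spice jar also look in place in the scene view. The mug was not in the last cropped pictures, but the arm stayed well above its height there.
- **Disagreement:** The scene camera put the pads about 1.6 pixels (a few mm) from where the top camera did, which was small enough not to matter for pressing.

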